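# Return the 3D pens to the carrying rack in order

## Task

Move the four 3D pens from their charging cups to the wooden carrying rack, one pen to a well, nose down and resting on the bottom. Keep their order: the pen whose cup is leftmost as seen from the robot goes into the well next to the rack's black end cap, the next one to its right into the second well from the black cap, and so on. Lower the pens in rather than dropping them.

Things in the scene. Friction and masses are not known exactly. Their poses are not given: they have to be found in the camera images.
- pen_red: red 3D drawing pen standing nose down in the red charging cup: a round rod 140 mm long, 26 mm in diameter from 36 mm above the nose end to the top, tapering below that to a 16 mm flat black nose; 40 to 85 g, rigid; a white band at mid height. Origin at the centre of the nose end (the bottom), z along the pen towards its red top. It sticks 85 mm out of its cup; grip it around the upper half, about 108 mm above the nose.
- pen_yellow: yellow 3D drawing pen standing nose down in the yellow charging cup: a round rod 140 mm long, 26 mm in diameter from 36 mm above the nose end to the top, tapering below that to a 16 mm flat black nose; 40 to 85 g, rigid; a white band at mid height. Origin at the centre of the nose end (the bottom), z along the pen towards its yellow top. It sticks 85 mm out of its cup; grip it around the upper half, about 108 mm above the nose.
- pen_blue: blue 3D drawing pen standing nose down in the blue charging cup: a round rod 140 mm long, 26 mm in diameter from 36 mm above the nose end to the top, tapering below that to a 16 mm flat black nose; 40 to 85 g, rigid; a white band at mid height. Origin at the centre of the nose end (the bottom), z along the pen towards its blue top. It sticks 85 mm out of its cup; grip it around the upper half, about 108 mm above the nose.
- pen_green: green 3D drawing pen standing nose down in the green charging cup: a round rod 140 mm long, 26 mm in diameter from 36 mm above the nose end to the top, tapering below that to a 16 mm flat black nose; 40 to 85 g, rigid; a white band at mid height. Origin at the centre of the nose end (the bottom), z along the pen towards its green top. It sticks 85 mm out of its cup; grip it around the upper half, about 108 mm above the nose.
- cup_red: red square charging cup, fixed on a white charging strip, holding the red pen: 46 mm square outside, 60 mm high, open on top, 36 mm square inside with a floor 5 mm thick. Origin at the centre of its underside, which is 18 mm above the table; z up. The four cups stand in a straight row along their own y axis, 60 mm apart, in any order of colours; y points to the robot's left (give or take 0.4 rad). The pen's nose is 23 mm above the table.
- cup_yellow: yellow square charging cup, fixed on a white charging strip, holding the yellow pen: 46 mm square outside, 60 mm high, open on top, 36 mm square inside with a floor 5 mm thick. Origin at the centre of its underside, which is 18 mm above the table; z up. The four cups stand in a straight row along their own y axis, 60 mm apart, in any order of colours; y points to the robot's left (give or take 0.4 rad). The pen's nose is 23 mm above the table.
- cup_blue: blue square charging cup, fixed on a white charging strip, holding the blue pen: 46 mm square outside, 60 mm high, open on top, 36 mm square inside with a floor 5 mm thick. Origin at the centre of its underside, which is 18 mm above the table; z up. The four cups stand in a straight row along their own y axis, 60 mm apart, in any order of colours; y points to the robot's left (give or take 0.4 rad). The pen's nose is 23 mm above the table.
- cup_green: green square charging cup, fixed on a white charging strip, holding the green pen: 46 mm square outside, 60 mm high, open on top, 36 mm square inside with a floor 5 mm thick. Origin at the centre of its underside, which is 18 mm above the table; z up. The four cups stand in a straight row along their own y axis, 60 mm apart, in any order of colours; y points to the robot's left (give or take 0.4 rad). The pen's nose is 23 mm above the table.
- rack: fixed pale wooden carrying rack standing on the table, empty at the start: 70 mm (x) by 290 mm (y), 60 mm high, with four square wells of 40 x 40 mm in a row along its y axis, at y = -90, -30, 30 and 90 mm from its centre, open on top, with a floor 6 mm above the table. Origin at the centre of its underside, z up; y points to the robot's left (give or take 0.4 rad). A black cap sits on one end of its top and a white one on the other.
- mark: the black end cap, fixed on top of one end of the rack (either end; the white cap is on the other): a flat bar 66 x 24 mm, 16 mm high, its underside 60 mm above the table. Origin at the centre of its underside; it lies on the rack's centre line, 130 mm from the rack's centre, so the wells' centres are 40, 100, 160 and 220 mm from it. It marks the end at which the row begins.

How it is judged:
At the end, for the whole second after the job is handed in: Each pen rests nose down in its own well (nose under 18 mm above the rack's underside, within 20 mm of its centre line, lean under 0.4 rad, still); from the black cap (70, 130, 190 mm part the wells) the pens are in the order of their cups from the robot's left (z of pen_red in the frame of rack between 0 and 0.018 m and x of pen_red in the frame of rack between -0.02 and 0.02 m and horizontal distance between pen_red and mark between 0.018 and 0.242 m and angle between each of pen_red, pen_yellow, pen_blue, pen_green's own z axis and vertical below 0.4 rad and linear speed of each of pen_red, pen_yellow, pen_blue, pen_green below 0.03 m/s and angular speed of each of pen_red, pen_yellow, pen_blue, pen_green below 0.6 rad/s and z of pen_yellow in the frame of rack between 0 and 0.018 m and x of pen_yellow in the frame of rack between -0.02 and 0.02 m and horizontal distance between pen_yellow and mark between 0.018 and 0.242 m and z of pen_blue in the frame of rack between 0 and 0.018 m and x of pen_blue in the frame of rack between -0.02 and 0.02 m and horizontal distance between pen_blue and mark between 0.018 and 0.242 m and z of pen_green in the frame of rack between 0 and 0.018 m and x of pen_green in the frame of rack between -0.02 and 0.02 m and horizontal distance between pen_green and mark between 0.018 and 0.242 m and ((y of cup_red in the frame of cup_yellow above 0 m and ((horizontal distance between pen_red and mark below 0.07 m and horizontal distance between pen_yellow and mark above 0.07 m) or (horizontal distance between pen_red and mark below 0.13 m and horizontal distance between pen_yellow and mark above 0.13 m) or (horizontal distance between pen_red and mark below 0.19 m and horizontal distance between pen_yellow and mark above 0.19 m))) or (y of cup_red in the frame of cup_yellow below 0 m and ((horizontal distance between pen_yellow and mark below 0.07 m and horizontal distance between pen_red and mark above 0.07 m) or (horizontal distance between pen_yellow and mark below 0.13 m and horizontal distance between pen_red and mark above 0.13 m) or (horizontal distance between pen_yellow and mark below 0.19 m and horizontal distance between pen_red and mark above 0.19 m)))) and ((y of cup_red in the frame of cup_blue above 0 m and ((horizontal distance between pen_red and mark below 0.07 m and horizontal distance between pen_blue and mark above 0.07 m) or (horizontal distance between pen_red and mark below 0.13 m and horizontal distance between pen_blue and mark above 0.13 m) or (horizontal distance between pen_red and mark below 0.19 m and horizontal distance between pen_blue and mark above 0.19 m))) or (y of cup_red in the frame of cup_blue below 0 m and ((horizontal distance between pen_blue and mark below 0.07 m and horizontal distance between pen_red and mark above 0.07 m) or (horizontal distance between pen_blue and mark below 0.13 m and horizontal distance between pen_red and mark above 0.13 m) or (horizontal distance between pen_blue and mark below 0.19 m and horizontal distance between pen_red and mark above 0.19 m)))) and ((y of cup_red in the frame of cup_green above 0 m and ((horizontal distance between pen_red and mark below 0.07 m and horizontal distance between pen_green and mark above 0.07 m) or (horizontal distance between pen_red and mark below 0.13 m and horizontal distance between pen_green and mark above 0.13 m) or (horizontal distance between pen_red and mark below 0.19 m and horizontal distance between pen_green and mark above 0.19 m))) or (y of cup_red in the frame of cup_green below 0 m and ((horizontal distance between pen_green and mark below 0.07 m and horizontal distance between pen_red and mark above 0.07 m) or (horizontal distance between pen_green and mark below 0.13 m and horizontal distance between pen_red and mark above 0.13 m) or (horizontal distance between pen_green and mark below 0.19 m and horizontal distance between pen_red and mark above 0.19 m)))) and ((y of cup_yellow in the frame of cup_blue above 0 m and ((horizontal distance between pen_yellow and mark below 0.07 m and horizontal distance between pen_blue and mark above 0.07 m) or (horizontal distance between pen_yellow and mark below 0.13 m and horizontal distance between pen_blue and mark above 0.13 m) or (horizontal distance between pen_yellow and mark below 0.19 m and horizontal distance between pen_blue and mark above 0.19 m))) or (y of cup_yellow in the frame of cup_blue below 0 m and ((horizontal distance between pen_blue and mark below 0.07 m and horizontal distance between pen_yellow and mark above 0.07 m) or (horizontal distance between pen_blue and mark below 0.13 m and horizontal distance between pen_yellow and mark above 0.13 m) or (horizontal distance between pen_blue and mark below 0.19 m and horizontal distance between pen_yellow and mark above 0.19 m)))) and ((y of cup_yellow in the frame of cup_green above 0 m and ((horizontal distance between pen_yellow and mark below 0.07 m and horizontal distance between pen_green and mark above 0.07 m) or (horizontal distance between pen_yellow and mark below 0.13 m and horizontal distance between pen_green and mark above 0.13 m) or (horizontal distance between pen_yellow and mark below 0.19 m and horizontal distance between pen_green and mark above 0.19 m))) or (y of cup_yellow in the frame of cup_green below 0 m and ((horizontal distance between pen_green and mark below 0.07 m and horizontal distance between pen_yellow and mark above 0.07 m) or (horizontal distance between pen_green and mark below 0.13 m and horizontal distance between pen_yellow and mark above 0.13 m) or (horizontal distance between pen_green and mark below 0.19 m and horizontal distance between pen_yellow and mark above 0.19 m)))) and ((y of cup_blue in the frame of cup_green above 0 m and ((horizontal distance between pen_blue and mark below 0.07 m and horizontal distance between pen_green and mark above 0.07 m) or (horizontal distance between pen_blue and mark below 0.13 m and horizontal distance between pen_green and mark above 0.13 m) or (horizontal distance between pen_blue and mark below 0.19 m and horizontal distance between pen_green and mark above 0.19 m))) or (y of cup_blue in the frame of cup_green below 0 m and ((horizontal distance between pen_green and mark below 0.07 m and horizontal distance between pen_blue and mark above 0.07 m) or (horizontal distance between pen_green and mark below 0.13 m and horizontal distance between pen_blue and mark above 0.13 m) or (horizontal distance between pen_green and mark below 0.19 m and horizontal distance between pen_blue and mark above 0.19 m))))); the robot touches nothing.
It fails at once if the red pen is dropped (it moves faster than 0.8 m/s with no finger on it) (linear speed of pen_red above 0.8 m/s and contact force between the fingers and pen_red below 0.01 N).
It fails at once if the yellow pen is dropped (it moves faster than 0.8 m/s with no finger on it) (linear speed of pen_yellow above 0.8 m/s and contact force between the fingers and pen_yellow below 0.01 N).
It fails at once if the blue pen is dropped (it moves faster than 0.8 m/s with no finger on it) (linear speed of pen_blue above 0.8 m/s and contact force between the fingers and pen_blue below 0.01 N).
It fails at once if the green pen is dropped (it moves faster than 0.8 m/s with no finger on it) (linear speed of pen_green above 0.8 m/s and contact force between the fingers and pen_green below 0.01 N).
It also fails if it takes over 109 s, if anything falls off the work surface, if the arm or the gripper's body presses on something with over 40 N, if the wrist force passes 120 N, or if a joint passes its speed limit or range.

## Robot

A 6-joint arm with a two-finger parallel gripper is mounted at the origin on the work surface. World frame = base frame: x ahead of the robot, y to its left, z up, the work surface at z = 0. Lengths are in m, angles in rad, forces in N, time in s.
With the tool pointing down it reaches from about 0.375 to 0.9 m from the base axis. Payload 3.1 kg.
Tool frame: the origin (TCP) lies midway between the tips of the shut fingers; the grasp point (between the pads) lies 19 mm behind it; y points along the fingers, x is the direction in which the jaws open and shut, and the axes are right-handed (so a half turn about y gives the same grasp; the last joint's range is limited). The gripper opens to 85 mm and grips with 20 to 120 N. Pads are 22 mm wide; open, the fingers measure 114 mm over their backs; the gripper's body (76 mm by 85 mm) begins 54 mm behind the grasp point. The pads swing forward as they close: fully open they stand 13 mm farther back than shut.
Start: joints at [1.097, 0.527, 1.433, -0, 1.181, -0.178], TCP at [0.182, 0.598, 0.231] pointing down, gripper open.
Joint ranges: [-3.08, 3.08], [-0.75, 2.2], [0.22, 2.44], [-1.43, 4.57], [0, 2.65], [-2.85, 2.85]. Speed limits (rad/s): [2.79, 2.79, 3.14, 3.14, 3.14, 3.14].

## Interface

Orientations are given as a 3x3 rotation matrix whose columns are the frame's x, y, z axes.
In Python, from rig import arm, read_camera, get_calibration, finish_job, finder gives the robot as it stands.
- The arm moves only by the tool move_arm, never from a script. Its arguments are lists of equal length, an entry for each row: "xyz": the shift along the tool's x, y, z in cm, a list of three; "spin": the turn about the tool's y in units of 8 degrees (1.0 is 8 degrees); "fingers": the opening in per cent of the stroke, from 0 (shut) to 100 (fully open). In form: {"xyz": [[dx, dy, dz], ...], "spin": [spin, ...], "fingers": [fingers, ...]}. A call has 1 to 8 rows; each row shifts and turns the commanded pose from where the row before left it, along the tool's axes as they then stand; what a row does not reach is not made up. A row lasts 1/8 s, in which the tool goes at most 62.5 mm and 10.7 degrees, less where a joint would pass 70% of its speed; a pose out of reach is approached as far as the arm can. A call is refused whole if a number of a shift passes 6.25 or a number of a turn 1, either way. A call with a gripper value outside its range is refused whole. The fingers move at their own pace and stop on an object; "newtons" is the grip in N (left out, the last holds). Time passes only in rows, so rows that do not move let the fingers close. It gives the time, the measured TCP pose, the force and the opening at its end, in the units of the state.
- arm.get_obs(): the state, without advancing time (a new reading comes with each control period).
- read_camera(name): name is "scene" or "top" or "wrist"; returns the picture (480x640x3 uint8, red, green, blue); there is no depth.
- get_calibration(name): a dict with "intrinsics" (3x3 intrinsics, pixels), "extrinsics" (4x4, takes a point from camera to world coordinates); the wrist camera has in their place "tool_from_camera" (4x4, takes a point from camera to tool coordinates, whose origin is the TCP and whose axes are the tool frame's). Camera axes: x right, y up, looking along -z (the intrinsics and any distortion apply to the point x, -y, -z); pixel columns grow to the right and rows downward; lengths in m; the calibration is good to about 2 mm. A picture is of the moment at which its call begins: read the wrist's pose just before it. get_calibration takes no time and is no camera call.
- finish_job(): hands the job in, once; it reports no verdict.
Trained networks look in the newest picture that a camera, given by its name, has taken for a name from the list of things; names that differ only in an ending like _2 or _b are one class to them, and where a whole thing is asked for, a point or a joint stands for the part that bears it (a point fixed in the world has none). Each returns a list of dicts, best first, with "p" (0 to 1); they miss things now and then, are a little off and sometimes report something else, mostly with a low value. They report only what shows in the picture. A call takes as long as a camera call.
- finder.spot_in(camera, query): "bbox" ([centre column, centre row, width, height] as shares, 0 to 1, of the picture: columns of its width, rows of its height, round what is visible of it).
- finder.spot_point(camera, query): "xy" ([column, row] as shares, 0 to 1, of the picture: columns of its width, rows of its height: a listed point, or the origin of a listed thing).
The state is a dict: "time_s": time; "joint_pos": joint angles; "qvel": joint speeds; "joint_efforts": joint torques, N m; "tool_pos": TCP position; "ee_rot": TCP orientation; "wrist_force": force on the tool from outside, world axes, zero at the start; "moment": the same for the moment, N m; "gripper_width": finger opening in m.
Only numpy, scipy, OpenCV 4.12 (cv2) and the standard library are available. Lean on these libraries where they do the work, as an engineer would, in place of code of your own. Each camera call takes 0.05 s, during which the arm holds its last target.

## Working session

There is one attempt and no reset: what is moved stays moved. The work goes in short steps, Python scripts to look and compute and a tool call to move; the robot and the scene stay as the last step left them, time stands still between calls to the robot, and variables do not carry over. Pictures are saved under pics/ and viewed, and the job is handed in when it is done.

Besides the shell and the picture viewer there is one more tool, called after ">>>" as name([rows], argument=value, ...), one row to a line, values as JSON. move_arm: Moves the arm, as the interface text tells. Its arguments: {"type":"object","properties":{"xyz":{"type":"array","items":{"type":"array","items":{"type":"number"}}},"spin":{"type":"array","items":{"type":"number"}},"fingers":{"type":"array","items":{"type":"number"}},"newtons":{"type":"number"}},"required":["xyz","spin","fingers"]}

```bash
mkdir -p pics; ls; python3 - <<'E'
from rig import arm, read_camera, get_calibration, finish_job, finder
import cv2,numpy as np
np.set_printoptions(precision=4,suppress=True)
for c in ["scene","top"]:
    im=read_camera(c); cv2.imwrite(f"pics/{c}0.png",im[:,:,::-1])
    k=get_calibration(c); print(c,k)
    for n in ["cup_red","cup_yellow","cup_blue","cup_green","rack","mark"]:
        print(n,[(d["p"],np.array(d["xy"])*[640,480]) for d in finder.spot_point(c,n)][:2])
print(get_calibration("wrist"))
o=arm.get_obs();print(o)
E
```

```text
pics
scene {'intrinsics': array([[562.3633,   0.    , 319.522 ],
       [  0.    , 562.3633, 239.7734],
       [  0.    ,   0.    ,   1.    ]]), 'extrinsics': array([[ 0.7717, -0.4826,  0.4142,  0.9494],
       [ 0.6357,  0.6034, -0.4814, -0.4968],
       [-0.0176,  0.6348,  0.7725,  0.8567],
       [ 0.    ,  0.    ,  0.    ,  1.    ]])}
cup_red [(0.94, array([287.104, 298.512]))]
cup_yellow [(0.67, array([261.696, 318.096])), (0.39, array([203.776, 356.208]))]
cup_blue [(0.87, array([227.328, 337.68 ]))]
cup_green [(0.86, array([204.48 , 359.184]))]
rack [(0.59, array([385.92 , 195.504]))]
mark []
top {'intrinsics': array([[472.5928,   0.    , 322.5651],
       [  0.    , 472.5928, 232.3183],
       [  0.    ,   0.    ,   1.    ]]), 'extrinsics': array([[ 0.0278,  0.9815, -0.1895,  0.3425],
       [-0.9993,  0.0318,  0.0182,  0.0124],
       [ 0.0239,  0.1889,  0.9817,  1.0631],
       [ 0.    ,  0.    ,  0.    ,  1.    ]])}
cup_red [(0.7, array([371.904, 238.8  ]))]
cup_yellow [(0.77, array([397.312, 242.496])), (0.21, array([444.992, 250.8  ]))]
cup_blue [(0.89, array([423.296, 2
[... 393 characters left out ...]
002, -0.0009],
       [ 0.0003,  0.3127, -0.9499, -0.1423],
       [ 0.0003,  0.9499,  0.3127,  0.0803],
       [ 0.    ,  0.    ,  0.    ,  1.    ]])}
{'time_s': 0.7, 'joint_pos': array([ 1.0975,  0.5274,  1.4327,  0.    ,  1.1814, -0.1785]), 'qvel': array([-0.0001, -0.0009, -0.0019,  0.0015, -0.0003, -0.    ]), 'joint_efforts': array([ -0.001 , -44.2175, -17.8383,  -0.0002,   0.0009,  -0.    ]), 'tool_pos': array([0.1816, 0.598 , 0.2314]), 'ee_rot': array([[ 0.2906,  0.    , -0.9568],
       [ 0.9568,  0.0001,  0.2906],
       [ 0.0001, -1.    , -0.    ]]), 'wrist_force': array([ 1.3972,  0.5104, -0.3011]), 'moment': array([-0.0205,  0.0152,  0.0052]), 'gripper_width': 0.08512976897093003}
```

View pictures.

View pics/top0.png

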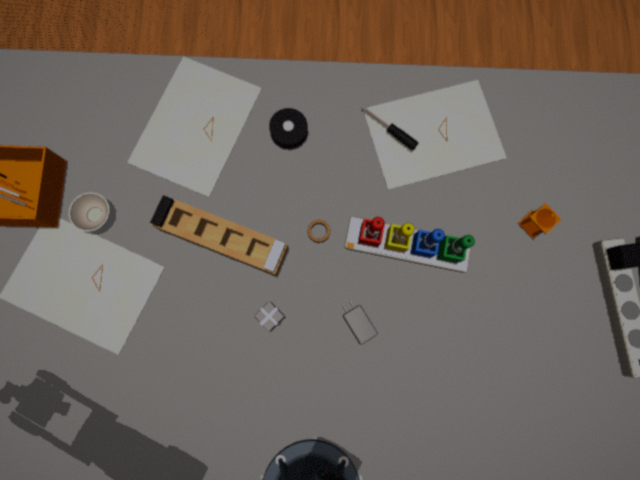

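View pics/scene0.png

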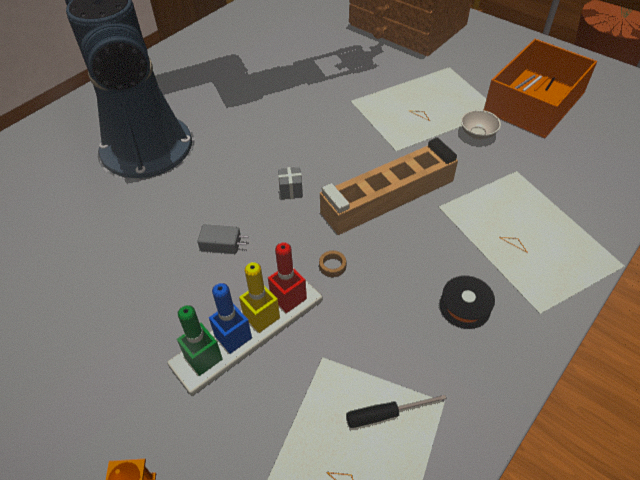

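```bash
cat > h.py <<'E'
import numpy as np,cv2
from scipy.optimize import least_squares
from rig import get_calibration
np.set_printoptions(precision=4,suppress=True)
def proj(c,P,cal=None,T=None):
    cal=cal or get_calibration(c)
    T=cal["extrinsics"] if T is None else T
    P=np.atleast_2d(P); q=(P-T[:3,3])@T[:3,:3]
    q=q*[1,-1,-1]; uv=q@cal["intrinsics"].T
    return uv[:,:2]/uv[:,2:]
def ray(c,uv,z,T=None):
    cal=get_calibration(c);T=cal["extrinsics"] if T is None else T
    d=np.linalg.inv(cal["intrinsics"])@[uv[0],uv[1],1]; d=T[:3,:3]@(d*[1,-1,-1])
    return T[:3,3]+d*(z-T[2,3])/d[2]
def frame(p,pts):
    x,y,a=p; pts=np.atleast_2d(pts).astype(float);c,s=np.cos(a),np.sin(a)
    return np.c_[x+c*pts[:,0]-s*pts[:,1],y+s*pts[:,0]+c*pts[:,1],pts[:,2]]
E
python3 - <<'E'
from h import *
S={"red":(287.1,298.5),"yellow":(261.7,318.1),"blue":(227.3,337.7),"green":(204.5,359.2)}
Tt={"red":(371.9,238.8),"yellow":(397.3,242.5),"blue":(423.3,248.3),"green":(445.5,250.9)}
pts=[];
for i,n in enumerate(S):
    print(n,ray("scene",S[n],.018),ray("top",Tt[n],.018)); pts.append([0,.09-.06*i,.018])
f=lambda p:np.r_[(proj("scene",frame(p,pts))-np.array(list(S.values()))).ravel(),(proj("top",frame(p,pts))-np.array(list(Tt.values()))).ravel()]
r=least_squares(f,[.5,-.1,0]);print("cups",r.x,r.fun)
print("rack",ray("scene",(385.9,195.5),0),ray("top",(221.4,237.6),0),"mark",ray("top",(164,210),.06))
# colour pen tops + overlay
im=cv2.imread("pics/top0.png");im2=cv2.imread("pics/scene0.png")
cv2.imwrite("pics/top_crop.png",cv2.resize(im[180:290,140:300],None,fx=5,fy=5,interpolation=cv2.INTER_CUBIC))
cv2.imwrite("pics/top_crop2.png",cv2.resize(im[205:280,335:485],None,fx=5,fy=5,interpolation=cv2.INTER_CUBIC))
cv2.imwrite("pics/sc_crop.png",cv2.resize(im2[130:235,310:470],None,fx=5,fy=5,interpolation=cv2.INTER_CUBIC))
cv2.imwrite("pics/sc_crop2.png",cv2.resize(im2[235:395,160:330],None,fx=3.7,fy=3.7,interpolation=cv2.INTER_CUBIC))
E
```

```text
red [ 0.5407 -0.1147  0.018 ] [ 0.533  -0.1185  0.018 ]
yellow [ 0.5332 -0.1727  0.018 ] [ 0.5263 -0.1759  0.018 ]
blue [ 0.5142 -0.2376  0.018 ] [ 0.515  -0.2345  0.018 ]
green [ 0.5137 -0.2896  0.018 ] [ 0.5106 -0.2847  0.018 ]
cups [ 0.5237 -0.2034 -0.1546] [-1.2447 -0.9954 -2.4716 -1.1262  3.9206 -0.2474 -2.7782 -0.1783 -1.7562
 -2.066  -0.9402 -0.8988 -0.6911 -1.8255  3.3912  0.4541]
rack [ 0.5225  0.2172 -0.    ] [0.528  0.2224 0.    ] mark [0.5741 0.3382 0.06  ]
```

View pics/top_crop.png

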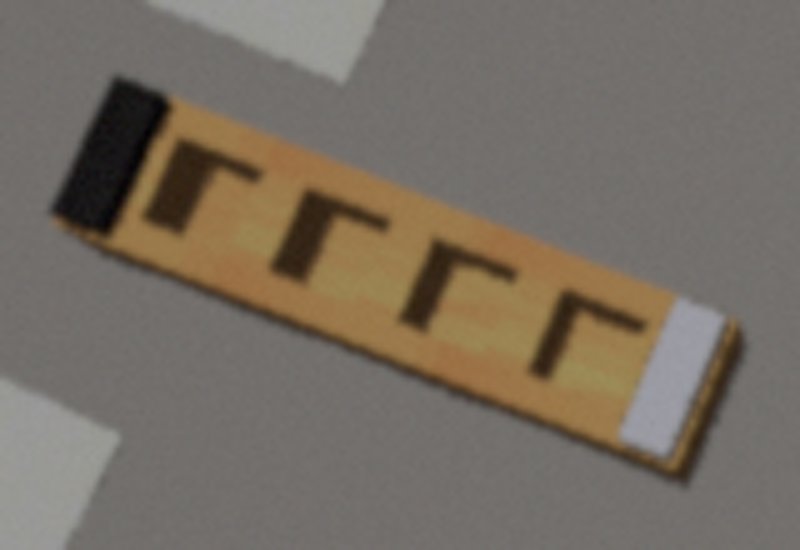

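View pics/top_crop2.png

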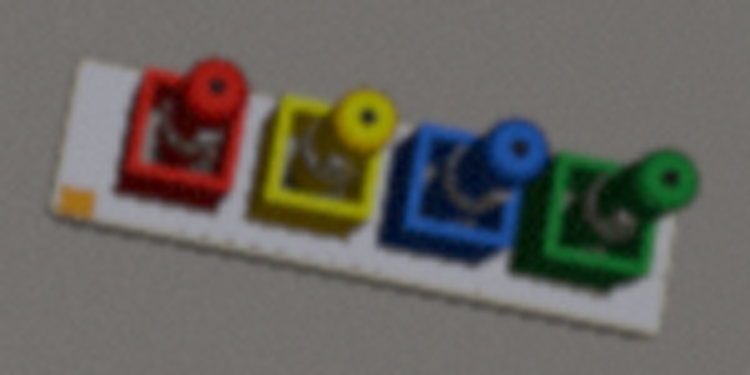

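View pics/sc_crop.png

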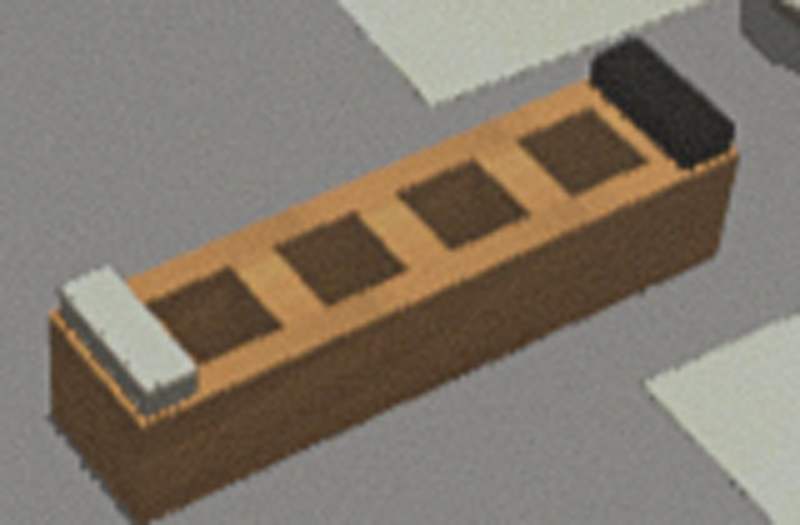

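View pics/sc_crop2.png

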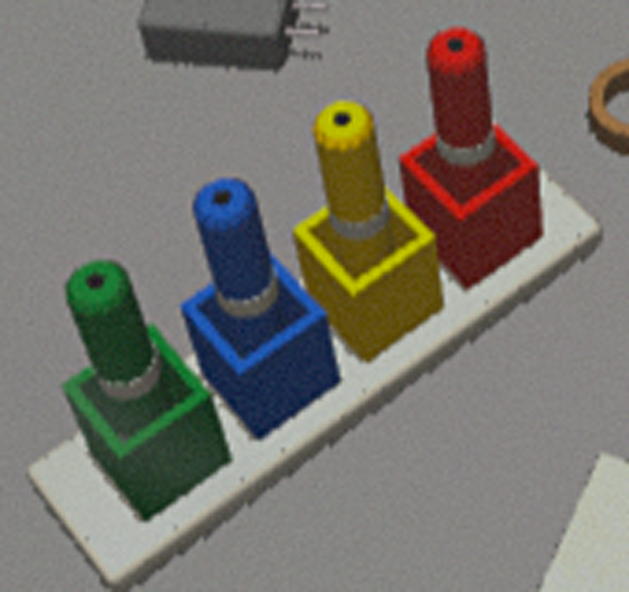

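```bash
python3 - <<'E'
from h import *
sc=[[(590,108),(648,160),(575,195),(520,142)],[(475,158),(530,215),(455,250),(397,193)],[(355,212),(408,268),(330,307),(275,247)]]
P=[];U=[]
for i,w in enumerate(sc):
    for (sx,sy),u in zip([(-1,1),(1,1),(1,-1),(-1,-1)],w):
        P.append([.02*sx,.09-.06*i+.02*sy,.06]);U.append(np.array(u)/5+[310,130])
tp=[[(185,138),(262,170),(143,218)],[(312,188),(388,223),(270,270)],[(438,238),(515,272),(400,322)],[(567,290),(645,325),(530,372)]]
P2=[];U2=[]
for i,w in enumerate(tp):
    for (sx,sy),u in zip([(1,1),(1,-1),(-1,1)],w):
        P2.append([.02*sx,.09-.06*i+.02*sy,.06]);U2.append(np.array(u)/5+[140,180])
fs=lambda p:(proj("scene",frame(p,P))-U).ravel()
ft=lambda p:(proj("top",frame(p,P2))-U2).ravel()
for f in [fs,ft,lambda p:np.r_[fs(p),ft(p)]]:
    r=least_squares(f,[.52,.22,-.3]);print("rack",r.x,np.sqrt(np.mean(r.fun**2)))
print(frame(r.x,[[0,.09-.06*i,.06] for i in range(4)]))
# cups rim outer: left=(-x,+-?)
S=[[(403,158),(463,215),(540,165)],[(296,232),(355,292),(437,238)],[(183,310),(240,370),(325,310)],[(65,385),(122,455),(210,395)]]
P3=[];U3=[]
for i,w in enumerate(S):
    for (sx,sy),u in zip([(-1,-1),(1,-1),(1,1)],w):
        P3.append([.023*sx,.09-.06*i+.023*sy,.078]);U3.append(np.array(u)/3.7+[160,235])
r=least_squares(lambda p:(proj("scene",frame(p,P3))-U3).ravel(),[.52,-.2,-.15]);print("cups",r.x,np.sqrt(np.mean(r.fun**2)))
C=frame(r.x,[[0,.09-.06*i,.078] for i in range(4)]);print(C)
T=[(217,86),(368,117),(520,149),(671,178)];Sc=[(456,45),(342,119),(222,198),(95,281)]
for t,s in zip(T,Sc):
    t=np.array(t)/5+[335,205];s=np.array(s)/3.7+[160,235]
    q=least_squares(lambda X:np.r_[proj("top",X)[0]-t,proj("scene",X)[0]-s],[.5,-.2,.16]);print(q.x,q.fun,ray("top",t,.163),ray("scene",s,.163))
E
```

```text
rack [ 0.5289  0.2175 -0.3478] 0.441972848960517
rack [ 0.5245  0.216  -0.3528] 0.5589476866387351
rack [ 0.5267  0.217  -0.3576] 0.9031561298713771
[[0.5582 0.3014 0.06  ]
 [0.5372 0.2452 0.06  ]
 [0.5162 0.1889 0.06  ]
 [0.4952 0.1327 0.06  ]]
cups [ 0.5272 -0.2    -0.1752] 0.7082455880827458
[[ 0.5429 -0.1113  0.078 ]
 [ 0.5324 -0.1704  0.078 ]
 [ 0.522  -0.2295  0.078 ]
 [ 0.5115 -0.2886  0.078 ]]
[ 0.541  -0.112   0.1617] [-0.4833 -0.4374 -0.5205  0.0893] [ 0.5399 -0.1128  0.163 ] [ 0.5423 -0.112   0.163 ]
[ 0.5304 -0.1712  0.162 ] [-0.4622 -0.397  -0.4761  0.0687] [ 0.5295 -0.1719  0.163 ] [ 0.5315 -0.1712  0.163 ]
[ 0.5198 -0.2306  0.1618] [-0.592  -0.4815 -0.5825  0.0676] [ 0.5187 -0.2314  0.163 ] [ 0.5212 -0.2304  0.163 ]
[ 0.5098 -0.2897  0.1624] [-0.4526 -0.3479 -0.425   0.0373] [ 0.5091 -0.2903  0.163 ] [ 0.5107 -0.2894  0.163 ]
```

```bash
cat >> h.py <<'E'
def plan(p0,yaw0,p1,yaw1,n,dec=2):
    p=np.array(p0,float);y=yaw0;p1=np.array(p1)
    sp=np.round(-(np.degrees(yaw1-yaw0))/8/n,2);out=[]
    for k in range(n):
        d=(p1-p)/(n-k);c,s=np.cos(y),np.sin(y)
        ax=np.array([[c,s,0],[0,0,-1],[-s,c,0]])
        r=np.round(ax@d*100,dec);out.append(r.tolist());p=p+ax.T@r/100;y-=np.radians(8*sp)
    print(out,sp,p,np.degrees(y));return p,y
def now():
    from rig import arm
    o=arm.get_obs();R=o["ee_rot"];return o["tool_pos"],np.arctan2(R[1,0],R[0,0])
PEN=[(.541,-.112),(.5304,-.1712),(.5198,-.2306),(.5098,-.2897)]
WELL=[(.5582,.3014),(.5372,.2452),(.5162,.1889),(.4952,.1327)]
E
python3 -c "
from h import *
p,y=now();plan(p,y,[.541,-.112,.205],np.radians(-15),16,1)"
```

```text
[[-3.6, 0.2, -3.4], [-3.2, 0.2, -3.8], [-2.9, 0.2, -4.1], [-2.5, 0.2, -4.3], [-2.0, 0.2, -4.5], [-1.6, 0.1, -4.7], [-1.1, 0.2, -4.8], [-0.7, 0.1, -4.9], [-0.2, 0.2, -5.0], [0.3, 0.1, -5.0], [0.8, 0.2, -4.9], [1.3, 0.1, -4.8], [1.7, 0.2, -4.7], [2.1, 0.1, -4.5], [2.6, 0.2, -4.3], [3.0, 0.1, -4.0]] 0.69 [ 0.5413 -0.1122  0.2054] -15.213589428025829
```

>>> move_arm([
  [-3.6,0.2,-3.4],
  [-3.2,0.2,-3.8],
  [-2.9,0.2,-4.1],
  [-2.5,0.2,-4.3],
  [-2.0,0.2,-4.5],
  [-1.6,0.1,-4.7],
  [-1.1,0.2,-4.8],
  [-0.7,0.1,-4.9],
], spin=[0.69,0.69,0.69,0.69,0.69,0.69,0.69,0.69], fingers=[100,100,100,100,100,100,100,100], newtons=50)

```text
time_s: 1.7
tool_pos: [0.3613, 0.2425, 0.2176]
ee_rot: [[0.876, 0.001, -0.481], [0.481, 0.0, 0.876], [0.001, -1.0, -0.0]]
wrist_force: [0.8, 0.4, -0.2]
gripper_width: 0.0855
```

>>> move_arm([
  [-0.2,0.2,-5.0],
  [0.3,0.1,-5.0],
  [0.8,0.2,-4.9],
  [1.3,0.1,-4.8],
  [1.7,0.2,-4.7],
  [2.1,0.1,-4.5],
  [2.6,0.2,-4.3],
  [3.0,0.1,-4.0],
], spin=[0.69,0.69,0.69,0.69,0.69,0.69,0.69,0.69], fingers=[100,100,100,100,100,100,100,100])

```text
time_s: 2.7
tool_pos: [0.5421, -0.1139, 0.2054]
ee_rot: [[0.964, 0.001, 0.266], [-0.266, -0.0, 0.964], [0.001, -1.0, 0.0]]
wrist_force: [-0.2, 0.0, 0.2]
gripper_width: 0.0853
```

>>> move_arm([
  [0,0,0],
  [0,0,0],
], spin=[0,0], fingers=[100,100])

```text
time_s: 2.95
tool_pos: [0.5406, -0.1118, 0.205]
ee_rot: [[0.965, -0.001, 0.262], [-0.262, 0.001, 0.965], [-0.002, -1.0, 0.001]]
wrist_force: [-0.0, 0.0, -0.2]
gripper_width: 0.0854
```

```bash
python3 - <<'E'
from h import *
from rig import *
p,y=now();o=arm.get_obs();print(p,np.degrees(y),o["wrist_force"])
im=read_camera("wrist")[:,:,::-1].copy()
T=np.eye(4);T[:3,:3]=o["ee_rot"];T[:3,3]=o["tool_pos"];T=T@get_calibration("wrist")["tool_from_camera"]
for (a,b) in PEN:
    u=proj("wrist",[[a,b,.163]],T=T)[0];print(u)
    if abs(u).max()<2000: cv2.circle(im,tuple(int(v) for v in u),3,(255,0,255),-1)
cv2.imwrite("pics/w1.png",im)
E
```

```text
[ 0.5406 -0.1118  0.205 ] -15.216516638044778 [-0.0304  0.007  -0.1805]
[330.8283 274.9663]
[339.3348 364.3477]
[346.5726 439.8446]
[353.4525 503.824 ]
```

View pics/w1.png

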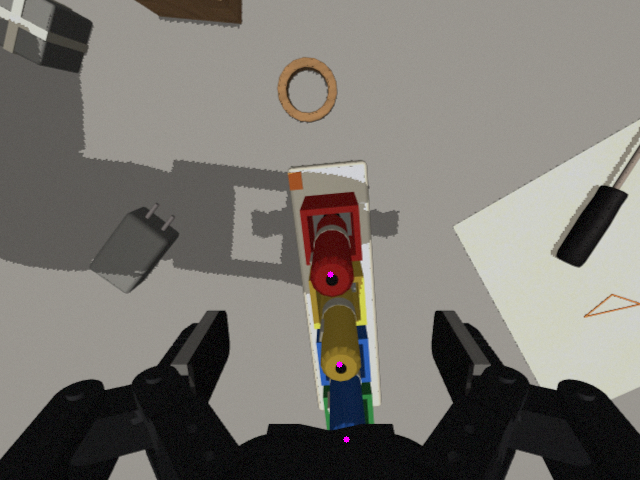

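The predicted tops coincide with the red (331,277) and yellow (341,368) pen tops. Descending on red.

>>> move_arm([
  [0,3,0],
  [0,3,0],
  [0,2.3,0],
  [0,1,0],
  [0,0,0],
], spin=[0,0,0,0,0], fingers=[100,100,100,100,100])

```text
time_s: 3.62
tool_pos: [0.5409, -0.1112, 0.1121]
ee_rot: [[0.965, -0.001, 0.261], [-0.261, 0.001, 0.965], [-0.001, -1.0, 0.0]]
wrist_force: [-0.2, -0.3, -1.1]
gripper_width: 0.0854
```

>>> move_arm([
  [0,0,0],
  [0,0,0],
  [0,0,0],
  [0,0,0],
  [0,0,0],
  [0,0,0],
], spin=[0,0,0,0,0,0], fingers=[0,0,0,0,0,0])

```text
time_s: 4.38
tool_pos: [0.5416, -0.1123, 0.113]
ee_rot: [[0.965, 0.001, 0.262], [-0.262, -0.0, 0.965], [0.001, -1.0, -0.0]]
wrist_force: [-0.1, 0.5, 5.3]
gripper_width: 0.025
```

Gripped (25 mm). Lift 9.2 cm, plan the travel.

>>> move_arm([
  [0,-1,0],
  [0,-2.5,0],
  [0,-3,0],
  [0,-2.7,0],
  [0,0,0],
  [0,0,0],
], spin=[0,0,0,0,0,0], fingers=[0,0,0,0,0,0])

```text
time_s: 5.12
tool_pos: [0.5407, -0.1119, 0.2036]
ee_rot: [[0.965, -0.001, 0.262], [-0.262, 0.001, 0.965], [-0.002, -1.0, 0.0]]
wrist_force: [-0.1, 0.0, -1.4]
gripper_width: 0.0249
```

```bash
python3 - <<'E'
from h import *
from rig import *
p,y=now();o=arm.get_obs();print(p,np.degrees(y),o["wrist_force"],o["gripper_width"])
plan(p,y,[*WELL[0],.204],y,12,1)
for c in["wrist"]: cv2.imwrite("pics/w2.png",read_camera(c)[:,:,::-1])
E
```

```text
[ 0.5407 -0.1119  0.2036] -15.213735165120092 [-0.0917  0.0379 -1.4167] 0.02492736689188864
[[-0.8, -0.0, 3.4], [-0.8, -0.0, 3.4], [-0.8, -0.0, 3.4], [-0.8, -0.0, 3.3], [-0.7, -0.0, 3.4], [-0.8, -0.0, 3.3], [-0.7, -0.0, 3.4], [-0.8, -0.0, 3.3], [-0.7, -0.0, 3.4], [-0.8, -0.0, 3.3], [-0.7, -0.0, 3.4], [-0.8, -0.0, 3.3]] -0.0 [0.5576 0.3011 0.2036] -15.213735165120092
```

View pics/w2.png

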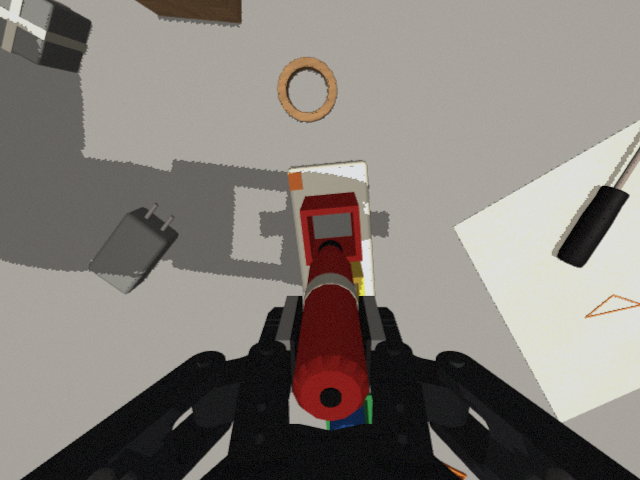

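Red pen held upright, clear of its cup. Travelling to well 1.

>>> move_arm([
  [-0.8,0,2.5],
  [-0.8,0,3.5],
  [-0.8,0,3.5],
  [-0.8,0,3.5],
  [-0.8,0,3.5],
  [-0.8,0,3.5],
  [-0.8,0,3.5],
  [-0.8,0,3.5],
], spin=[0,0,0,0,0,0,0,0], fingers=[0,0,0,0,0,0,0,0])

```text
time_s: 6.18
tool_pos: [0.5495, 0.1662, 0.2026]
ee_rot: [[0.965, -0.003, 0.262], [-0.262, -0.0, 0.965], [-0.003, -1.0, -0.001]]
wrist_force: [0.7, -0.2, -0.5]
gripper_width: 0.025
```

>>> move_arm([
  [-0.8,0,3.5],
  [-0.8,0,3.5],
  [-0.8,0,3.2],
  [-0.4,0,3.0],
  [0,0,0],
  [0,0,0],
], spin=[0,0,0,0,0,0], fingers=[0,0,0,0,0,0])

```text
time_s: 6.92
tool_pos: [0.5572, 0.2991, 0.2029]
ee_rot: [[0.965, -0.003, 0.262], [-0.262, -0.001, 0.965], [-0.002, -1.0, -0.002]]
wrist_force: [-0.1, -0.3, -0.4]
gripper_width: 0.0247
```

```bash
cat > look.py <<'E'
import sys
from h import *
from rig import *
p,y=now();o=arm.get_obs();print(p,np.degrees(y),o["wrist_force"],o["gripper_width"],o["time_s"])
im=read_camera("wrist")[:,:,::-1].copy()
T=np.eye(4);T[:3,:3]=o["ee_rot"];T[:3,3]=o["tool_pos"];T=T@get_calibration("wrist")["tool_from_camera"]
for (a,b) in WELL:
    q=[[a+sx*.02*np.cos(-.355)-sy*.02*np.sin(-.355),b+sx*.02*np.sin(-.355)+sy*.02*np.cos(-.355),.06] for sx,sy in[(1,1),(1,-1),(-1,-1),(-1,1)]]
    u=proj("wrist",q,T=T)
    if abs(u).max()<3000: cv2.polylines(im,[u.astype(int)],True,(255,0,255),1)
cv2.imwrite("pics/%s.png"%sys.argv[1],im)
E
python3 look.py w3
```

```text
[0.5572 0.2991 0.2029] -15.201853970693682 [-0.108  -0.2551 -0.4098] 0.024689507334336745 6.925
```

View pics/w3.png

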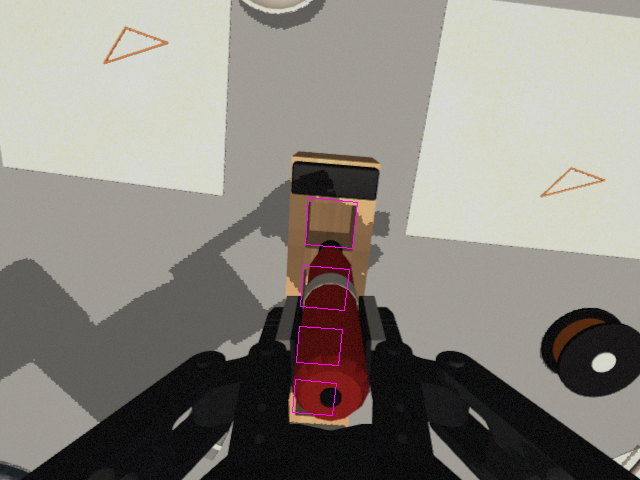

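>>> move_arm([
  [0,1.5,0.2],
  [0,2,0],
  [0,2,0],
  [0,2,0],
  [0,1.5,0],
  [0,1,0],
  [0,0.4,0],
  [0,0,0],
], spin=[0,0,0,0,0,0,0,0], fingers=[0,0,0,0,0,0,0,0])

```text
time_s: 7.98
tool_pos: [0.5587, 0.3018, 0.1004]
ee_rot: [[0.965, 0.0, 0.262], [-0.262, 0.0, 0.965], [0.0, -1.0, 0.0]]
wrist_force: [0.7, -0.3, 0.2]
gripper_width: 0.0246
```

```bash
python3 look.py w4
```

```text
[0.5587 0.3018 0.1004] -15.21031329944064 [ 0.7489 -0.2809  0.2385] 0.024560072610120245 7.975
```

View pics/w4.png

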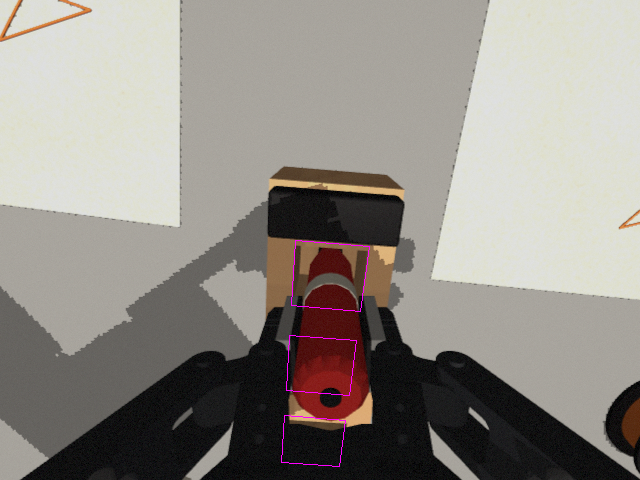

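Pen is inside well 1, centred. Lower the last few mm.

>>> move_arm([
  [0,0.2,0],
  [0,0.2,0],
  [0,0,0],
], spin=[0,0,0], fingers=[0,0,0])

```text
time_s: 8.4
tool_pos: [0.5585, 0.3018, 0.0963]
ee_rot: [[0.965, -0.0, 0.262], [-0.262, -0.0, 0.965], [-0.0, -1.0, -0.0]]
wrist_force: [0.3, 0.5, -1.1]
gripper_width: 0.0249
```

>>> move_arm([
  [0,0.1,0],
  [0,0,0],
  [0,0,0],
  [0,0,0],
  [0,0,0],
  [0,0,0],
  [0,0,0],
], spin=[0,0,0,0,0,0,0], fingers=[0,0,100,100,100,100,100])

```text
time_s: 9.28
tool_pos: [0.5586, 0.3018, 0.0952]
ee_rot: [[0.965, -0.0, 0.262], [-0.262, -0.0, 0.965], [-0.0, -1.0, -0.0]]
wrist_force: [-0.5, 0.4, -0.6]
gripper_width: 0.0853
```

>>> move_arm([
  [0,-2,0],
  [0,-3,0],
  [0,-3,0],
  [0,-2.5,0],
  [0,0,0],
  [0,0,0],
], spin=[0,0,0,0,0,0], fingers=[100,100,100,100,100,100])

```text
time_s: 10.02
tool_pos: [0.5579, 0.3015, 0.1993]
ee_rot: [[0.965, -0.002, 0.262], [-0.262, -0.001, 0.965], [-0.001, -1.0, -0.001]]
wrist_force: [-0.1, -0.6, -0.3]
gripper_width: 0.0851
```

```bash
python3 look.py w5; python3 -c "
from h import *
p,y=now();plan(p,y,[*PEN[1],.203],y,12,1)"
```

```text
[0.5579 0.3015 0.1993] -15.211559439122967 [-0.1272 -0.5649 -0.2805] 0.08509668398246485 10.025
[[0.8, -0.0, -3.9], [0.8, -0.0, -3.9], [0.8, -0.0, -3.9], [0.8, -0.0, -3.8], [0.8, -0.1, -3.9], [0.8, -0.0, -3.8], [0.8, -0.1, -3.9], [0.8, -0.0, -3.8], [0.8, -0.1, -3.9], [0.9, -0.0, -3.8], [0.8, -0.1, -3.9], [0.9, -0.0, -3.8]] -0.0 [ 0.5307 -0.171   0.2028] -15.21176377843013
```

View pics/w5.png

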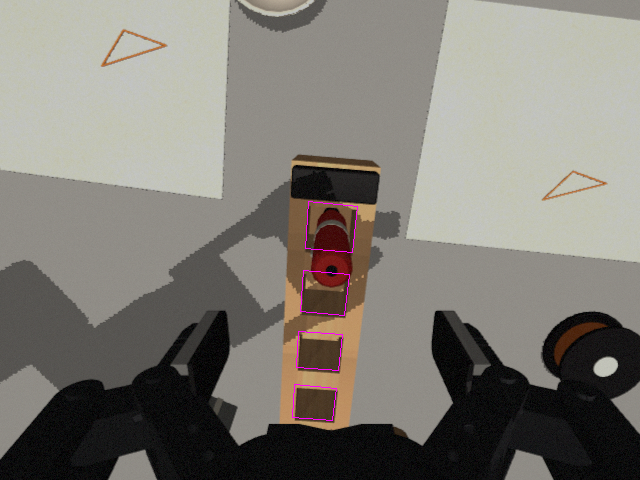

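Red stands in well 1 (top at 331,270); my well outlines match the picture. Next: yellow.

>>> move_arm([
  [0.8,-0.4,-3],
  [0.8,0,-4],
  [0.8,0,-4],
  [0.8,0,-4],
  [0.8,0,-4],
  [0.8,0,-4],
  [0.8,0,-4],
  [0.8,0,-4],
], spin=[0,0,0,0,0,0,0,0], fingers=[100,100,100,100,100,100,100,100])

```text
time_s: 11.08
tool_pos: [0.538, -0.0153, 0.2029]
ee_rot: [[0.965, -0.003, 0.262], [-0.262, 0.001, 0.965], [-0.003, -1.0, -0.0]]
wrist_force: [0.3, 0.4, -0.5]
gripper_width: 0.0853
```

>>> move_arm([
  [0.8,0,-4],
  [0.9,0,-4],
  [0.9,0,-4],
  [0.8,0,-3.3],
  [0,0,0],
  [0,0,0],
], spin=[0,0,0,0,0,0], fingers=[100,100,100,100,100,100])

```text
time_s: 11.82
tool_pos: [0.5308, -0.1698, 0.2032]
ee_rot: [[0.965, -0.002, 0.263], [-0.263, 0.002, 0.965], [-0.003, -1.0, 0.001]]
wrist_force: [0.1, 0.7, -0.2]
gripper_width: 0.0853
```

```bash
python3 look.py w6
```

```text
[ 0.5308 -0.1698  0.2032] -15.229889586419512 [ 0.1445  0.7062 -0.1526] 0.08526216910190729 11.825
```

View pics/w6.png

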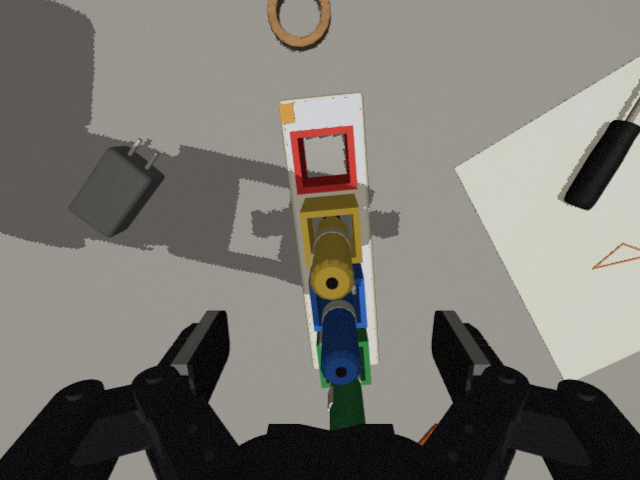

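Yellow top at (331,282), centred between the jaws. Descend 9.1 cm and grip.

>>> move_arm([
  [0,3,-0.1],
  [0,3,0],
  [0,2.1,0],
  [0,1,0],
  [0,0,0],
], spin=[0,0,0,0,0], fingers=[100,100,100,100,100])

```text
time_s: 12.5
tool_pos: [0.5312, -0.1707, 0.1129]
ee_rot: [[0.965, -0.001, 0.261], [-0.261, 0.001, 0.965], [-0.001, -1.0, 0.0]]
wrist_force: [0.8, -0.8, 0.9]
gripper_width: 0.0857
```

>>> move_arm([
  [0,0,0],
  [0,0,0],
  [0,0,0],
  [0,0,0],
  [0,0,0],
  [0,0,0],
], spin=[0,0,0,0,0,0], fingers=[0,0,0,0,0,0])

```text
time_s: 13.25
tool_pos: [0.5316, -0.1719, 0.114]
ee_rot: [[0.965, 0.001, 0.262], [-0.262, -0.0, 0.965], [0.001, -1.0, -0.0]]
wrist_force: [-1.0, 0.5, 5.0]
gripper_width: 0.0247
```

>>> move_arm([
  [0,-1,0],
  [0,-2.5,0],
  [0,-3,0],
  [0,-2.7,0],
  [0,0,0],
  [0,0,0],
], spin=[0,0,0,0,0,0], fingers=[0,0,0,0,0,0])

```text
time_s: 14.0
tool_pos: [0.5308, -0.1713, 0.2046]
ee_rot: [[0.965, -0.001, 0.262], [-0.262, 0.001, 0.965], [-0.001, -1.0, 0.0]]
wrist_force: [-0.5, -0.5, -0.6]
gripper_width: 0.0247
```

```bash
python3 look.py w7; python3 -c "
from h import *
p,y=now();plan(p,y,[*WELL[1],.204],y,12,1)"
```

```text
[ 0.5308 -0.1713  0.2046] -15.216909098596505 [-0.4897 -0.5322 -0.5864] 0.02473845146215825 14.0
[[-0.9, 0.0, 3.4], [-0.9, 0.0, 3.4], [-0.8, 0.0, 3.4], [-0.9, 0.0, 3.4], [-0.8, 0.0, 3.3], [-0.9, 0.0, 3.4], [-0.8, 0.0, 3.3], [-0.9, 0.0, 3.4], [-0.8, 0.0, 3.3], [-0.9, 0.0, 3.4], [-0.8, 0.0, 3.3], [-0.9, 0.0, 3.4]] -0.0 [0.5372 0.2457 0.2041] -15.212368715544665
```

View pics/w7.png

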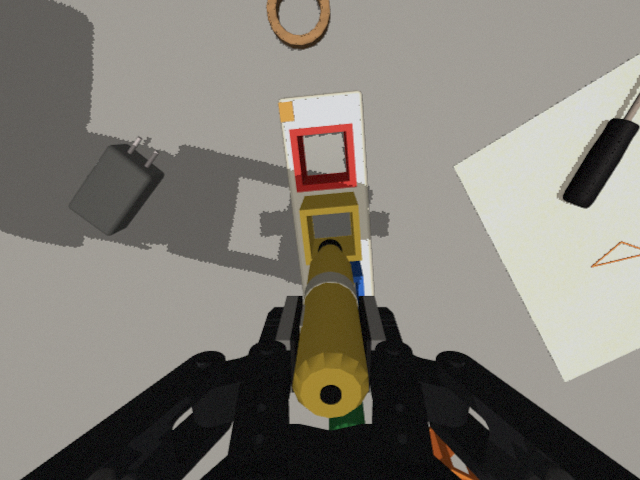

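Yellow held upright, nose clear of the cup. To well 2.

>>> move_arm([
  [-0.9,0,2.5],
  [-0.9,0,3.5],
  [-0.9,0,3.5],
  [-0.9,0,3.5],
  [-0.9,0,3.5],
  [-0.9,0,3.5],
  [-0.9,0,3.5],
  [-0.9,0,3.5],
], spin=[0,0,0,0,0,0,0,0], fingers=[0,0,0,0,0,0,0,0])

```text
time_s: 15.05
tool_pos: [0.5318, 0.1089, 0.2038]
ee_rot: [[0.965, -0.003, 0.262], [-0.262, -0.0, 0.965], [-0.003, -1.0, -0.001]]
wrist_force: [0.5, 0.5, -0.3]
gripper_width: 0.0245
```

>>> move_arm([
  [-0.9,0,3.5],
  [-0.9,0,3.5],
  [-0.8,0,3.5],
  [-0.5,0,2.9],
  [0,0,0],
  [0,0,0],
], spin=[0,0,0,0,0,0], fingers=[0,0,0,0,0,0])

```text
time_s: 15.8
tool_pos: [0.5372, 0.2445, 0.2041]
ee_rot: [[0.965, -0.003, 0.262], [-0.262, -0.001, 0.965], [-0.002, -1.0, -0.002]]
wrist_force: [0.1, -0.9, -1.6]
gripper_width: 0.0248
```

```bash
python3 look.py w8
```

```text
[0.5372 0.2445 0.2041] -15.20122053872148 [ 0.1248 -0.8514 -1.6316] 0.024773433436770423 15.8
```

View pics/w8.png

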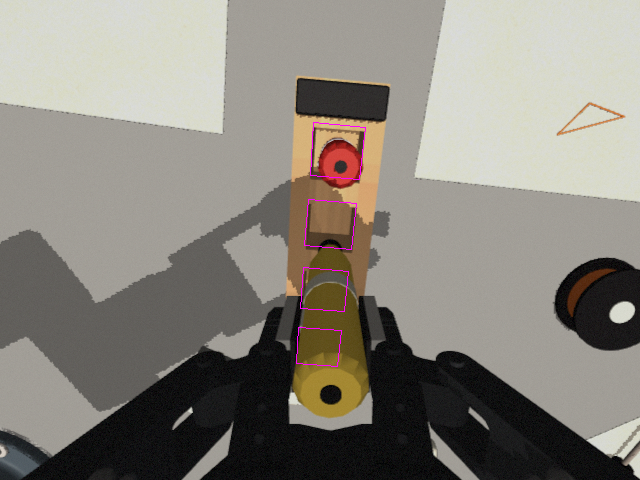

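>>> move_arm([
  [0,1.5,0],
  [0,2,0],
  [0,2,0],
  [0,2,0],
  [0,1.5,0],
  [0,1,0],
  [0,0.4,0],
  [0,0,0],
], spin=[0,0,0,0,0,0,0,0], fingers=[0,0,0,0,0,0,0,0])

```text
time_s: 16.85
tool_pos: [0.5382, 0.2452, 0.1014]
ee_rot: [[0.965, 0.0, 0.262], [-0.262, 0.0, 0.965], [0.0, -1.0, 0.0]]
wrist_force: [0.7, -0.6, -0.4]
gripper_width: 0.0247
```

>>> move_arm([
  [0,0.2,0],
  [0,0.2,0],
  [0,0,0],
], spin=[0,0,0], fingers=[0,0,0])

```text
time_s: 17.23
tool_pos: [0.538, 0.2452, 0.0974]
ee_rot: [[0.965, 0.0, 0.262], [-0.262, 0.0, 0.965], [0.0, -1.0, 0.0]]
wrist_force: [0.8, -0.8, 0.3]
gripper_width: 0.0248
```

```bash
python3 look.py w9
```

```text
[0.538  0.2452 0.0974] -15.204772374102424 [ 0.7986 -0.8337  0.2576] 0.024776341868229853 17.225
```

View pics/w9.png

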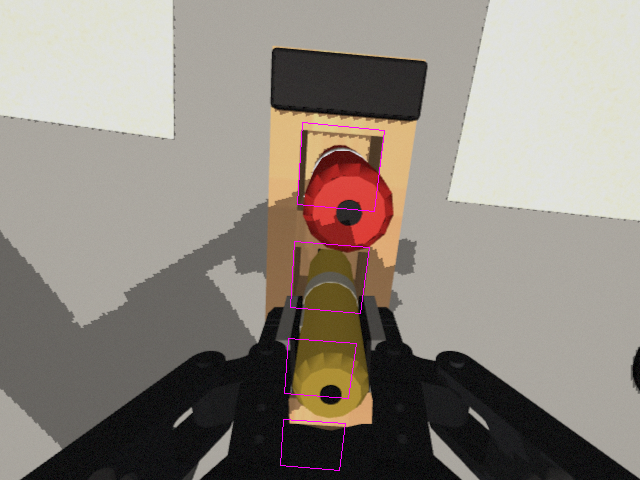

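Yellow is down in well 2. Release and rise.

>>> move_arm([
  [0,0.1,0],
  [0,0,0],
  [0,0,0],
  [0,0,0],
  [0,0,0],
  [0,0,0],
  [0,0,0],
], spin=[0,0,0,0,0,0,0], fingers=[0,0,100,100,100,100,100])

```text
time_s: 18.15
tool_pos: [0.538, 0.2452, 0.0962]
ee_rot: [[0.965, -0.0, 0.262], [-0.262, -0.0, 0.965], [-0.0, -1.0, -0.0]]
wrist_force: [-0.7, -0.5, 0.2]
gripper_width: 0.0852
```

>>> move_arm([
  [0,-2,0],
  [0,-3,0],
  [0,-3,0],
  [0,-2.6,0],
  [0,0,0],
  [0,0,0],
], spin=[0,0,0,0,0,0], fingers=[100,100,100,100,100,100])

```text
time_s: 18.9
tool_pos: [0.5373, 0.245, 0.2014]
ee_rot: [[0.965, -0.002, 0.262], [-0.262, -0.0, 0.965], [-0.001, -1.0, -0.001]]
wrist_force: [-0.1, -1.2, -0.5]
gripper_width: 0.0853
```

```bash
python3 look.py w10; python3 -c "
from h import *
p,y=now();plan(p,y,[*PEN[2],.203],y,12,1)"
```

```text
[0.5373 0.245  0.2014] -15.211023230363995 [-0.0959 -1.219  -0.4878] 0.08532601044302524 18.9
[[0.9, -0.0, -3.9], [0.9, -0.0, -3.9], [0.9, -0.0, -3.9], [0.9, -0.0, -3.8], [0.9, -0.0, -3.9], [0.9, -0.0, -3.8], [0.9, -0.0, -3.9], [0.9, -0.0, -3.8], [0.9, -0.1, -3.9], [0.9, -0.0, -3.8], [0.9, -0.1, -3.9], [0.9, -0.0, -3.8]] -0.0 [ 0.5198 -0.2302  0.203 ] -15.215556115538822
```

View pics/w10.png

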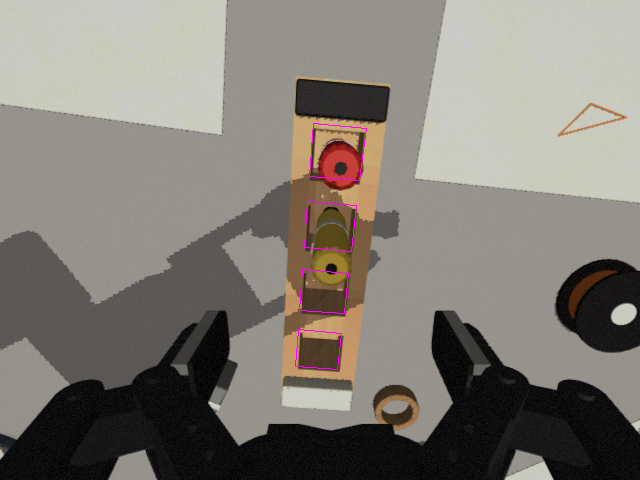

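Both stand upright (tops at 340,167 and 331,267). Sum needed: x 10.8, z −46.4. Next: blue.

>>> move_arm([
  [0.9,-0.2,-3],
  [0.9,0,-4],
  [0.9,0,-4],
  [0.9,0,-4],
  [0.9,0,-4],
  [0.9,0,-4],
  [0.9,0,-4],
  [0.9,0,-4],
], spin=[0,0,0,0,0,0,0,0], fingers=[100,100,100,100,100,100,100,100])

```text
time_s: 19.95
tool_pos: [0.5252, -0.0739, 0.2029]
ee_rot: [[0.965, -0.003, 0.263], [-0.263, 0.001, 0.965], [-0.003, -1.0, 0.0]]
wrist_force: [-0.3, -0.3, -0.1]
gripper_width: 0.0855
```

>>> move_arm([
  [0.9,0,-4],
  [0.9,0,-4],
  [0.9,0,-4],
  [0.9,0,-3.5],
  [0,0,0],
  [0,0,0],
], spin=[0,0,0,0,0,0], fingers=[100,100,100,100,100,100])

```text
time_s: 20.7
tool_pos: [0.5194, -0.2309, 0.2031]
ee_rot: [[0.965, -0.002, 0.263], [-0.263, 0.002, 0.965], [-0.003, -1.0, 0.002]]
wrist_force: [-0.6, 0.5, -0.7]
gripper_width: 0.0854
```

```bash
python3 look.py w11
```

```text
[ 0.5194 -0.2309  0.2031] -15.233919159233096 [-0.5915  0.4773 -0.7497] 0.08539597334728051 20.7
```

View pics/w11.png

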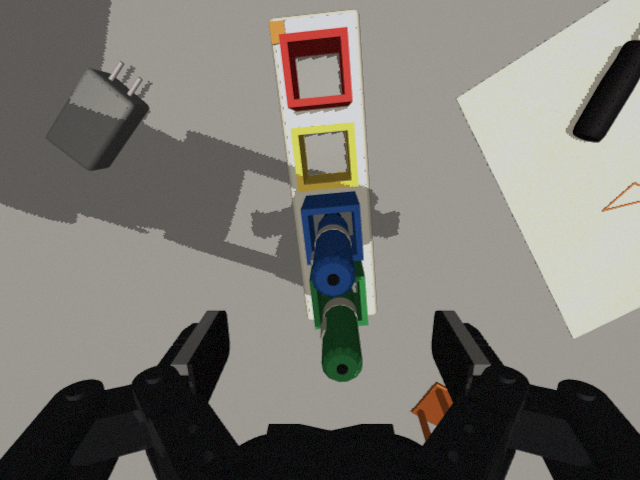

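Blue's top at (333,280), centred.

>>> move_arm([
  [0,3,0],
  [0,3,0],
  [0,2.1,0],
  [0,1,0],
  [0,0,0],
], spin=[0,0,0,0,0], fingers=[100,100,100,100,100])

```text
time_s: 21.38
tool_pos: [0.52, -0.2308, 0.1129]
ee_rot: [[0.965, -0.001, 0.261], [-0.261, 0.001, 0.965], [-0.001, -1.0, 0.001]]
wrist_force: [1.1, -1.3, 1.1]
gripper_width: 0.0855
```

>>> move_arm([
  [0,0,0],
  [0,0,0],
  [0,0,0],
  [0,0,0],
  [0,0,0],
  [0,0,0],
], spin=[0,0,0,0,0,0], fingers=[0,0,0,0,0,0])

```text
time_s: 22.12
tool_pos: [0.5206, -0.2322, 0.114]
ee_rot: [[0.965, 0.001, 0.262], [-0.262, -0.001, 0.965], [0.001, -1.0, -0.0]]
wrist_force: [-0.5, -0.5, 5.0]
gripper_width: 0.0245
```

>>> move_arm([
  [0,-1,0],
  [0,-2.5,0],
  [0,-3,0],
  [0,-2.7,0],
  [0,0,0],
  [0,0,0],
], spin=[0,0,0,0,0,0], fingers=[0,0,0,0,0,0])

```text
time_s: 22.88
tool_pos: [0.5195, -0.2314, 0.2045]
ee_rot: [[0.965, -0.002, 0.262], [-0.262, 0.001, 0.965], [-0.002, -1.0, 0.001]]
wrist_force: [0.1, -0.2, 0.2]
gripper_width: 0.0249
```

```bash
python3 look.py w12; python3 -c "
from h import *
p,y=now();plan(p,y,[*WELL[2],.204],y,12,1)"
```

```text
[ 0.5195 -0.2314  0.2045] -15.21561935845276 [ 0.0839 -0.2406  0.1714] 0.02485879154376595 22.875
[[-0.9, 0.0, 3.4], [-0.9, 0.0, 3.4], [-1.0, 0.0, 3.4], [-0.9, 0.0, 3.4], [-1.0, 0.0, 3.4], [-0.9, 0.0, 3.4], [-1.0, 0.0, 3.3], [-0.9, 0.0, 3.4], [-1.0, 0.0, 3.3], [-0.9, 0.0, 3.4], [-1.0, 0.0, 3.3], [-0.9, 0.0, 3.4]] -0.0 [0.5166 0.1892 0.204 ] -15.211273548488188
```

View pics/w12.png

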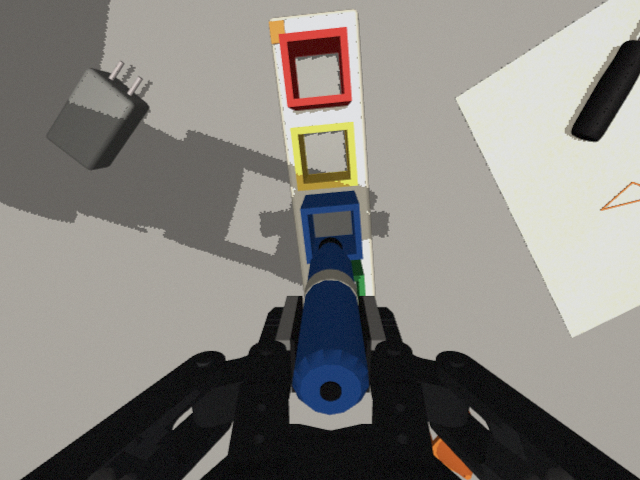

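Blue held. Total x −11.3, z 40.5.

>>> move_arm([
  [-0.9,0,2.5],
  [-1,0,3.5],
  [-1,0,3.5],
  [-1,0,3.5],
  [-1,0,3.5],
  [-1,0,3.5],
  [-1,0,3.5],
  [-1,0,3.5],
], spin=[0,0,0,0,0,0,0,0], fingers=[0,0,0,0,0,0,0,0])

```text
time_s: 23.92
tool_pos: [0.5138, 0.0507, 0.2039]
ee_rot: [[0.965, -0.003, 0.262], [-0.262, 0.0, 0.965], [-0.003, -1.0, -0.0]]
wrist_force: [-0.2, 0.5, -0.6]
gripper_width: 0.0251
```

>>> move_arm([
  [-1,0,3.5],
  [-1,0,3.5],
  [-1,0,3.5],
  [-0.5,0,3],
  [0,0,0],
  [0,0,0],
], spin=[0,0,0,0,0,0], fingers=[0,0,0,0,0,0])

```text
time_s: 24.68
tool_pos: [0.5157, 0.1884, 0.2042]
ee_rot: [[0.965, -0.003, 0.262], [-0.262, -0.001, 0.965], [-0.002, -1.0, -0.001]]
wrist_force: [-0.4, -0.1, -0.1]
gripper_width: 0.0248
```

```bash
python3 look.py w13
```

```text
[0.5157 0.1884 0.2042] -15.19128807522266 [-0.3941 -0.1212 -0.0975] 0.024803763064955738 24.675
```

View pics/w13.png

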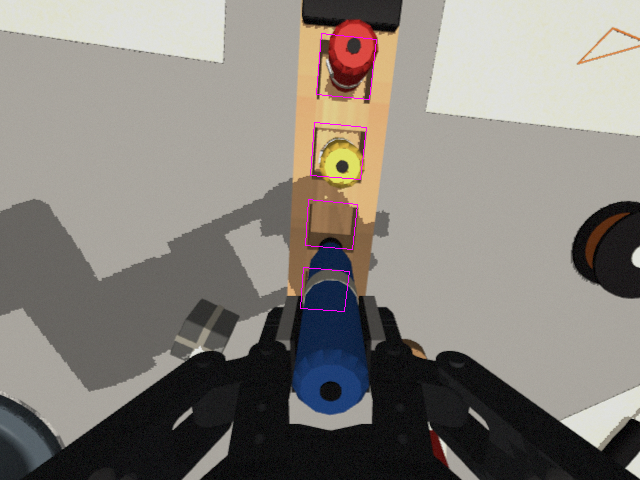

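>>> move_arm([
  [0,1.5,0],
  [0,2,0],
  [0,2,0],
  [0,2,0],
  [0,1.5,0],
  [0,1,0],
  [0,0.4,0],
  [0,0,0],
], spin=[0,0,0,0,0,0,0,0], fingers=[0,0,0,0,0,0,0,0])

```text
time_s: 25.72
tool_pos: [0.5167, 0.1889, 0.1014]
ee_rot: [[0.965, 0.0, 0.262], [-0.262, 0.0, 0.965], [0.0, -1.0, 0.0]]
wrist_force: [-0.7, 0.2, -0.2]
gripper_width: 0.0249
```

>>> move_arm([
  [0,0.2,0],
  [0,0.2,0],
  [0,0,0],
], spin=[0,0,0], fingers=[0,0,0])

```text
time_s: 26.1
tool_pos: [0.5165, 0.1889, 0.0974]
ee_rot: [[0.965, 0.0, 0.262], [-0.262, 0.0, 0.965], [0.0, -1.0, 0.0]]
wrist_force: [0.5, -0.2, -0.9]
gripper_width: 0.0247
```

```bash
python3 look.py w14
```

```text
[0.5165 0.1889 0.0974] -15.205812152859837 [ 0.4732 -0.1958 -0.9493] 0.024740125682667192 26.1
```

View pics/w14.png

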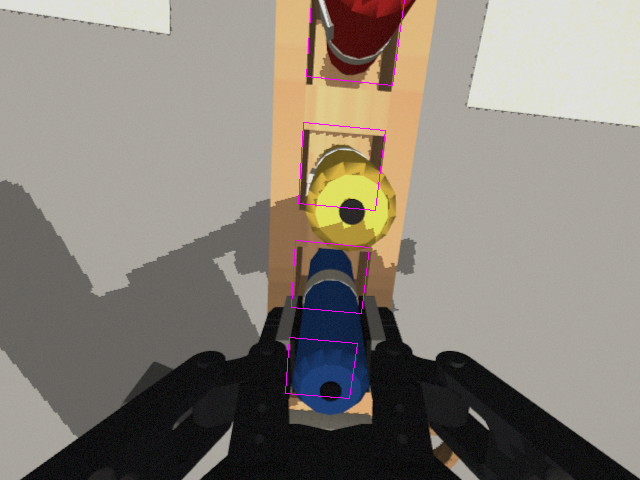

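Blue is down in well 3. Release.

>>> move_arm([
  [0,0.1,0],
  [0,0,0],
  [0,0,0],
  [0,0,0],
  [0,0,0],
  [0,0,0],
  [0,0,0],
], spin=[0,0,0,0,0,0,0], fingers=[0,0,100,100,100,100,100])

```text
time_s: 27.02
tool_pos: [0.5164, 0.1889, 0.0962]
ee_rot: [[0.965, -0.0, 0.262], [-0.262, -0.0, 0.965], [-0.0, -1.0, -0.0]]
wrist_force: [0.1, -0.1, 0.2]
gripper_width: 0.0853
```

>>> move_arm([
  [0,-2,0],
  [0,-3,0],
  [0,-3,0],
  [0,-2.7,0],
  [0,0,0],
  [0,0,0],
], spin=[0,0,0,0,0,0], fingers=[100,100,100,100,100,100])

```text
time_s: 27.78
tool_pos: [0.5158, 0.1888, 0.2026]
ee_rot: [[0.965, -0.001, 0.262], [-0.262, -0.0, 0.965], [-0.001, -1.0, -0.001]]
wrist_force: [-0.6, 0.4, -0.4]
gripper_width: 0.0854
```

```bash
python3 look.py w15; python3 -c "
from h import *
p,y=now();plan(p,y,[*PEN[3],.203],y,12,1)"
```

```text
[0.5158 0.1888 0.2026] -15.211465650332874 [-0.5555  0.4199 -0.4473] 0.08541745504004356 27.775
[[1.0, -0.0, -3.9], [1.0, -0.0, -3.9], [1.0, -0.0, -3.9], [1.0, -0.0, -3.8], [1.0, -0.0, -3.9], [1.0, -0.0, -3.8], [1.0, -0.0, -3.9], [1.0, -0.0, -3.8], [1.0, -0.0, -3.9], [1.0, -0.0, -3.8], [1.0, -0.0, -3.9], [1.0, -0.1, -3.8]] -0.0 [ 0.5099 -0.2895  0.2032] -15.212693328875115
```

View pics/w15.png

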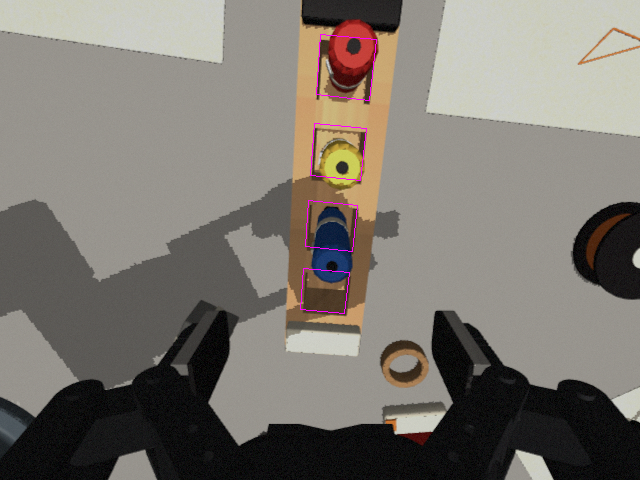

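Three stand properly. Total x 12, z −46.3 to green.

>>> move_arm([
  [1,0,-3],
  [1,0,-4],
  [1,0,-4],
  [1,0,-4],
  [1,0,-4],
  [1,0,-4],
  [1,0,-4],
  [1,0,-4],
], spin=[0,0,0,0,0,0,0,0], fingers=[100,100,100,100,100,100,100,100])

```text
time_s: 28.82
tool_pos: [0.5114, -0.1323, 0.2019]
ee_rot: [[0.965, -0.003, 0.263], [-0.263, 0.001, 0.965], [-0.003, -1.0, 0.001]]
wrist_force: [-0.3, 0.1, 0.3]
gripper_width: 0.0858
```

>>> move_arm([
  [1,0,-4],
  [1,0,-4],
  [1,0,-4],
  [1,0,-3.4],
  [0,0,0],
  [0,0,0],
], spin=[0,0,0,0,0,0], fingers=[100,100,100,100,100,100])

```text
time_s: 29.58
tool_pos: [0.5097, -0.2893, 0.2019]
ee_rot: [[0.965, -0.002, 0.263], [-0.263, 0.003, 0.965], [-0.003, -1.0, 0.002]]
wrist_force: [-0.8, -0.7, 0.4]
gripper_width: 0.0854
```

```bash
python3 look.py w16
```

```text
[ 0.5097 -0.2893  0.2019] -15.22764932872672 [-0.849  -0.6512  0.4113] 0.08541226742255535 29.575
```

View pics/w16.png

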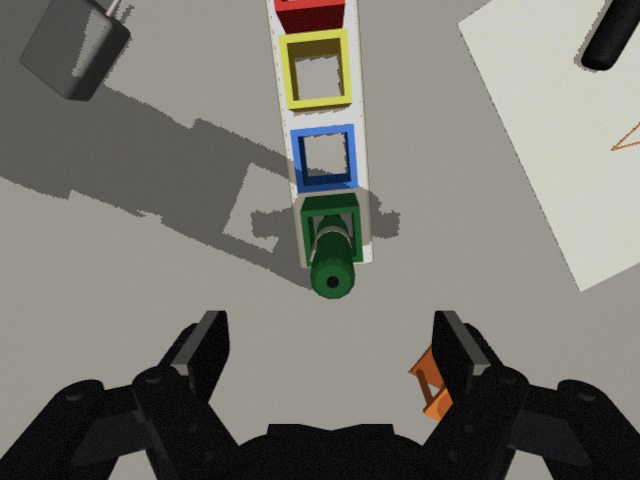

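Green's top at (333,281), centred.

>>> move_arm([
  [0,3,0],
  [0,3,0],
  [0,2,0],
  [0,1,0],
  [0,0,0],
], spin=[0,0,0,0,0], fingers=[100,100,100,100,100])

```text
time_s: 30.25
tool_pos: [0.5104, -0.2893, 0.1129]
ee_rot: [[0.965, -0.001, 0.261], [-0.261, 0.001, 0.965], [-0.001, -1.0, 0.001]]
wrist_force: [-0.2, -0.1, -0.7]
gripper_width: 0.0853
```

>>> move_arm([
  [0,0,0],
  [0,0,0],
  [0,0,0],
  [0,0,0],
  [0,0,0],
  [0,0,0],
], spin=[0,0,0,0,0,0], fingers=[0,0,0,0,0,0])

```text
time_s: 31.0
tool_pos: [0.5107, -0.2906, 0.114]
ee_rot: [[0.965, 0.001, 0.262], [-0.262, -0.001, 0.965], [0.001, -1.0, -0.001]]
wrist_force: [-0.1, 0.8, 6.4]
gripper_width: 0.0249
```

>>> move_arm([
  [0,-1,0],
  [0,-2.5,0],
  [0,-3,0],
  [0,-2.7,0],
  [0,0,0],
  [0,0,0],
], spin=[0,0,0,0,0,0], fingers=[0,0,0,0,0,0])

```text
time_s: 31.75
tool_pos: [0.5099, -0.2898, 0.2045]
ee_rot: [[0.965, -0.001, 0.262], [-0.262, 0.001, 0.965], [-0.002, -1.0, 0.001]]
wrist_force: [-0.1, -0.2, -1.1]
gripper_width: 0.0246
```

```bash
python3 look.py w17; python3 -c "
from h import *
p,y=now();plan(p,y,[*WELL[3],.204],y,12,1)"
```

```text
[ 0.5099 -0.2898  0.2045] -15.211576636341322 [-0.1277 -0.1743 -1.1377] 0.02463096244533524 31.75
[[-1.0, 0.0, 3.4], [-1.0, 0.0, 3.4], [-1.0, 0.0, 3.4], [-1.1, 0.0, 3.4], [-1.0, 0.0, 3.3], [-1.1, 0.0, 3.4], [-1.0, 0.0, 3.3], [-1.1, 0.0, 3.4], [-1.0, 0.0, 3.3], [-1.1, 0.0, 3.4], [-1.0, 0.0, 3.3], [-1.1, 0.0, 3.4]] -0.0 [0.4951 0.133  0.204 ] -15.213684484989223
```

View pics/w17.png

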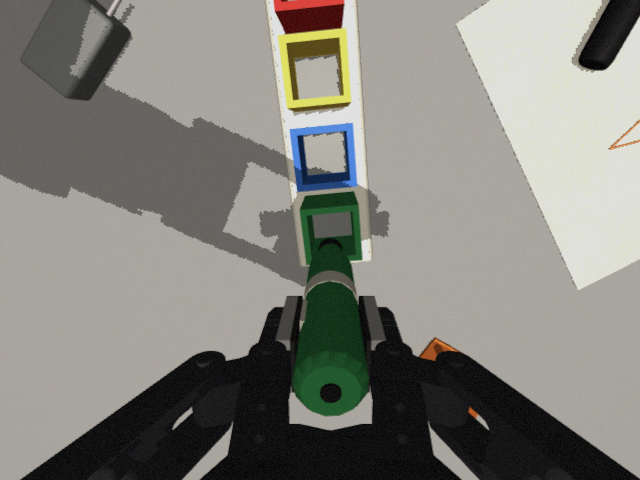

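Green held. Total x −12.5, z 40.4.

>>> move_arm([
  [-1,0,2.5],
  [-1.1,0,3.5],
  [-1.1,0,3.5],
  [-1.1,0,3.5],
  [-1.1,0,3.5],
  [-1.1,0,3.5],
  [-1.1,0,3.5],
  [-1.1,0,3.5],
], spin=[0,0,0,0,0,0,0,0], fingers=[0,0,0,0,0,0,0,0])

```text
time_s: 32.8
tool_pos: [0.4964, -0.0057, 0.204]
ee_rot: [[0.965, -0.003, 0.263], [-0.263, 0.001, 0.965], [-0.003, -1.0, -0.0]]
wrist_force: [0.2, -0.9, -0.2]
gripper_width: 0.0246
```

>>> move_arm([
  [-1.1,0,3.5],
  [-1.1,0,3.5],
  [-1.1,0,3.5],
  [-0.5,0,2.9],
  [0,0,0],
  [0,0,0],
], spin=[0,0,0,0,0,0], fingers=[0,0,0,0,0,0])

```text
time_s: 33.55
tool_pos: [0.4953, 0.1318, 0.2044]
ee_rot: [[0.965, -0.002, 0.262], [-0.262, -0.001, 0.965], [-0.002, -1.0, -0.001]]
wrist_force: [0.5, -0.2, 0.2]
gripper_width: 0.0251
```

```bash
python3 look.py w18
```

```text
[0.4953 0.1318 0.2044] -15.193438757312476 [ 0.5175 -0.1991  0.1605] 0.025096045326178953 33.55
```

View pics/w18.png

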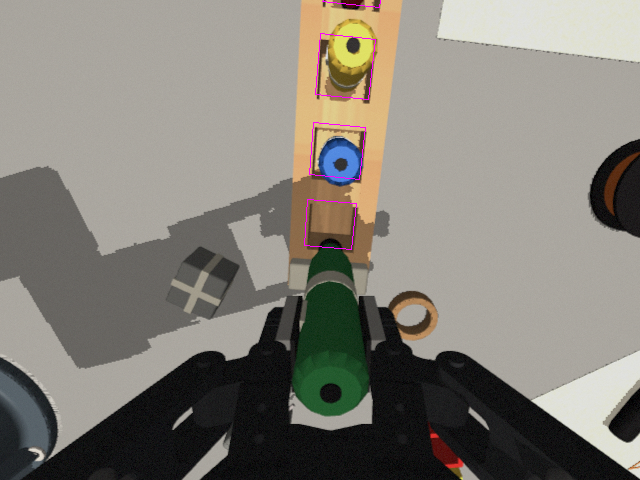

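>>> move_arm([
  [0,1.5,0],
  [0,2,0],
  [0,2,0],
  [0,2,0],
  [0,1.5,0],
  [0,1,0],
  [0,0.4,0],
  [0,0,0],
], spin=[0,0,0,0,0,0,0,0], fingers=[0,0,0,0,0,0,0,0])

```text
time_s: 34.6
tool_pos: [0.4961, 0.1322, 0.1013]
ee_rot: [[0.965, 0.0, 0.262], [-0.262, -0.0, 0.965], [0.0, -1.0, 0.0]]
wrist_force: [0.5, 0.3, -0.2]
gripper_width: 0.025
```

>>> move_arm([
  [0,0.2,0],
  [0,0.2,0],
  [0,0,0],
], spin=[0,0,0], fingers=[0,0,0])

```text
time_s: 34.98
tool_pos: [0.4959, 0.1323, 0.0974]
ee_rot: [[0.965, 0.0, 0.262], [-0.262, 0.0, 0.965], [0.0, -1.0, 0.0]]
wrist_force: [0.0, 0.9, 0.1]
gripper_width: 0.0246
```

```bash
python3 look.py w19
```

```text
[0.4959 0.1323 0.0974] -15.206913860798082 [0.0023 0.9425 0.0574] 0.02462267792370131 34.975
```

View pics/w19.png

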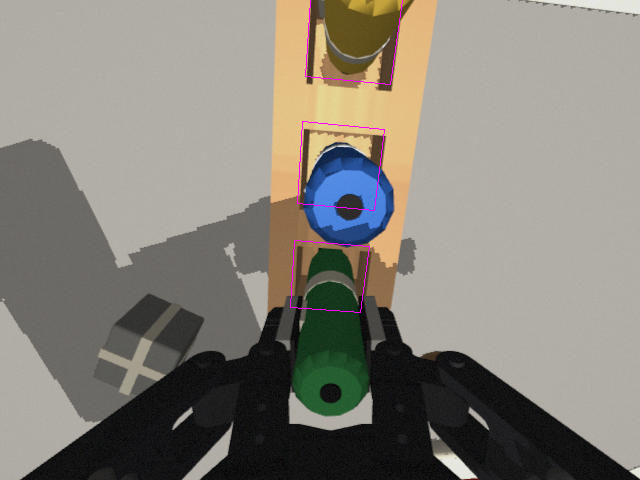

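Green is down in well 4. Release and rise.

>>> move_arm([
  [0,0.1,0],
  [0,0,0],
  [0,0,0],
  [0,0,0],
  [0,0,0],
  [0,0,0],
  [0,0,0],
], spin=[0,0,0,0,0,0,0], fingers=[0,0,100,100,100,100,100])

```text
time_s: 35.9
tool_pos: [0.4959, 0.1323, 0.0962]
ee_rot: [[0.965, -0.0, 0.262], [-0.262, -0.0, 0.965], [-0.0, -1.0, -0.0]]
wrist_force: [-0.4, -0.8, 0.4]
gripper_width: 0.0854
```

>>> move_arm([
  [0,-2,0],
  [0,-3,0],
  [0,-4,0],
  [0,-4,0],
  [0,-2,0],
  [0,0,0],
  [0,0,0],
], spin=[0,0,0,0,0,0,0], fingers=[100,100,100,100,100,100,100])

```text
time_s: 36.78
tool_pos: [0.4951, 0.1322, 0.2453]
ee_rot: [[0.965, -0.002, 0.262], [-0.262, -0.0, 0.965], [-0.002, -1.0, -0.001]]
wrist_force: [0.3, 0.2, -0.2]
gripper_width: 0.0853
```

```bash
python3 look.py w20; python3 - <<'E'
from h import *
from rig import *
a=read_camera("scene")[130:240,300:480];a=cv2.resize(a,None,fx=4,fy=4)[:,:,::-1]
cv2.imwrite("pics/final_sc.png",a)
for c in("scene","top"):
  for n in("pen_red","pen_yellow","pen_blue","pen_green"):
    read_camera(c);print(c,n,[(d["p"],ray(c,np.array(d["xy"])*[640,480],.006)[:2]) for d in finder.spot_point(c,n)][:1])
E
```

```text
[0.4951 0.1322 0.2453] -15.213169544576761 [ 0.3123  0.2224 -0.1966] 0.08531116421581743 36.775
scene pen_red [(0.79, array([0.5626, 0.3053]))]
scene pen_yellow [(0.26, array([ 0.4983, -0.2905]))]
scene pen_blue [(0.66, array([0.512 , 0.1933]))]
scene pen_green [(0.93, array([0.5   , 0.1353]))]
top pen_red [(0.64, array([ 0.5329, -0.1776]))]
top pen_yellow [(0.67, array([0.5369, 0.2432]))]
top pen_blue []
top pen_green []
```

View pics/w20.png

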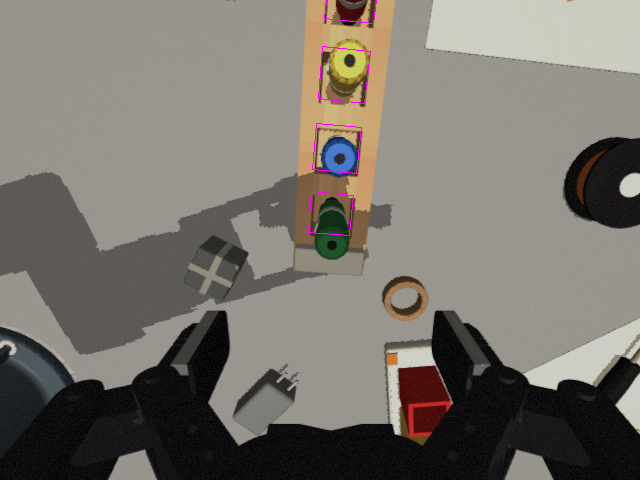

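View pics/final_sc.png

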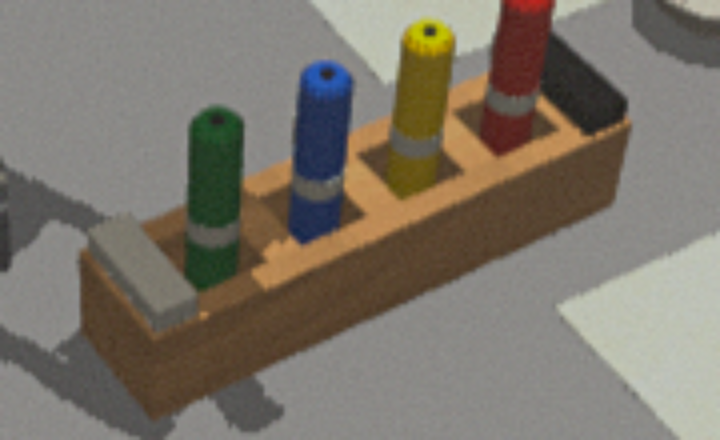

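All four stand nose down in order; the gripper is clear. Handing in.

```bash
python3 -c "
from rig import *
print(finish_job())"
```

```text
the job is handed in; nothing more can be done
None
```

I moved all four pens from their cups to the rack and handed the job in. From the black cap, the order is red, yellow, blue, green, the same as the cups from the robot's left. Each pen was lowered to within about 1 mm of the well floor before I released it. The last move ended at 36.8 s.

**Last checks:**
- The final wrist and scene pictures show all four pens upright, one to a well, with the gripper open and well above them.
- Forces stayed low, at most about 6 N at the wrist in the readings after each move.

**Checks that failed or disagreed:** the trained networks' final report was patchy.
- The scene camera put red, blue and green about 5 mm or less from their well centres. It gave a wrong, low-confidence place for yellow, at the empty green cup.
- The top camera found yellow in its well. It wrongly put red at the empty cups and did not find blue or green.
- For those pens I relied on the pictures, which clearly show them in place.

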